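# Shut the vent and start the pump-down

## Task

Start pumping down the glass sample tube: with the fingertips, gently push the lever of the vent valve (its branch ends in the short ribbed silencer) round until it stands square across its branch, against its stop; then press the start button (the plain flat-topped round one, not the mushroom) lightly all the way in, let it spring back, and withdraw. Leave the sample valve open, do not touch the other three fittings in the button row, and leave the loose things where they are.

Things in the scene. Friction and masses are not known exactly. Their poses are not given: they have to be found in the camera images.
- pump_set: Fixed plywood board, 18 mm thick, with a white vacuum pump on its right and a level 25 mm steel tube across it, 75 mm above the desk. Two like valves, vent and sample, branch off the tube side by side, 150 mm apart; either may be the left one. Near them nothing but levers and hubs (18 mm thick) is over 95 mm above the desk. Origin: under the tube, midway between the valves.
- station: Push-button station: fixed grey and white plastic box, 92 by 242 mm, 65 mm tall, lying flat on the desk. On its top are four fittings in a row along its y axis, 52 mm apart: start button, stop button, selector switch, lamp. Their order differs from start to start. Origin at the middle of its underside.
- vent_valve: Vent valve: small steel ball valve whose branch ends in a short ribbed, tapered silencer (24 mm thick, open to the air, no glass tube). Origin on the vertical axis of its lever, 75 mm above the desk, in the 34 mm wide valve body; x points along the level branch to its free end (roughly away from the robot), z up.
- vent_lever_end (a point): Free end of the vent valve's lever (middle of the end, at the top face): 98 mm from the lever's axis, 121 mm above the desk. The lever is a level bar; its black sleeve, 16 mm wide, spans 109 to 121 mm above the desk and 30 to 98 mm from the axis.
- vent_lever (a joint): Vent lever's angle (rad). 0: in line with the branch, pointing to its free end (open); grows counter-clockwise seen from above to a firm stop at 1.571: square across the branch (shut), pointing left as seen from the robot. Starts up to 0.35 off open. It stays where it is left; turning it takes about 3 N at 75 mm from the axis.
- sample_valve: Sample valve: the same valve with the same lever, but its branch ends in a knurled coupling with a clear glass tube, 12 mm thick, that sticks out 125 mm. Origin and axes as for the vent valve. Its lever starts in line with its branch (open) and has to stay so.
- sample_lever_end (a point): Free end of the sample valve's lever, 98 mm from its axis, 121 mm above the desk.
- start_unit: The start button's fitting. Origin at the middle of the underside of its steel bezel (37 mm across, 6 mm tall), 65 mm above the desk, z up. It is one of the four fittings on the push-button station.
- start_top (a point): Centre of the flat top of the start button, a plain black cylinder 30 mm across that stands 14 mm above its bezel, its top 85 mm above the desk.
- start (a joint): How far the start button is pressed (m): 0 out, 0.006 fully in, straight down. A spring pushes it out: about 1.5 N to begin moving, about 5 N fully in.
- stop_unit: The stop button's fitting: black domed mushroom head, 40 mm across, top 95 mm above the desk. Origin as for the start button's fitting.
- stop (a joint): How far the stop button is pressed (m): 0 out, 0.006 fully in.
- selector_unit: The selector switch: a black bar 34 mm long and 9 mm wide on a round base, top 92 mm above the desk, its bar within 45 degrees of square to the row. Origin as for the start button's fitting.
- selector_end (a point): Outer upper end of the selector switch's bar.
- lamp_unit: The indicator lamp: a clear lens 28 mm across, rounded top 87 mm above the desk. Origin as for the start button's fitting.
- jar: Bystander: brown glass jar with a black lid, 60 mm across, 75 mm tall, on the desk behind the push-button station. Origin at the middle of its underside.
- tape: Bystander: roll of paper tape lying flat, 90 mm across, 24 mm tall, behind the push-button station. Origin at the middle of its underside.
- weighing_bottle: Bystander: small clear glass bottle, 38 mm across, 45 mm tall, on the plywood board. Origin at the middle of its underside.
- clamp: Bystander: loose aluminium vacuum-pipe clamp (a ring with a wing nut), about 75 by 60 mm, 16 mm tall, lying on the plywood board between the two branches. Origin at the middle of its underside.
- flange: Bystander: steel blanking plug, 40 mm across, 22 mm tall, on the desk between the push-button station and the plywood board. Origin at the middle of its underside.
- beaker: Bystander: glass beaker with rods standing in it, 70 mm across, rods up to 190 mm, towards the back of the desk. Origin at the middle of its underside.
- wrench: Bystander: steel open-ended wrench, 170 mm long, lying on the desk on the robot's side of the push-button station. Origin at the underside of the tool.

How it is judged (in metres and radians):
On the way, in this order (a step that is already met when the one before it is completed fails the run):
1. the vent valve's lever stands square across its branch (value of joint vent_lever above 1.45 rad), for 0.2 s.
2. with the vent shut, the start button is pressed in (value of joint start above 0.0045 m and value of joint vent_lever above 1.45 rad), for 0.05 s.
At the end, for the whole second after the job is handed in: Vent lever within 7 degrees of square across its branch (over 1.45 rad); start button has been in by 4.5 mm or more and is out again (within 1 mm); stop button out; selector not turned; sample lever end within 12 mm and loose things within 15 mm of where they were (value of joint vent_lever above 1.45 rad and value of joint each of start, stop below 0.001 m and distance of sample_lever_end from where it was at the start of the episode below 0.012 m and distance of selector_end from where it was at the start of the episode below 0.004 m and distance of each of jar, tape, weighing_bottle, clamp, flange, beaker, wrench from where it was at the start of the episode below 0.015 m); the robot touches nothing.
It fails at once if the start button is pressed while the vent is open (value of joint start above 0.003 m and value of joint vent_lever below 1.4 rad).
It fails at once if the start button is pressed hard (over 30 N) or the vent valve is forced or gripped hard (over 35 N) (contact force between any of the fingers, the arm and start_unit above 30 N or contact force between any of the fingers, the arm and vent_valve above 35 N).
It fails at once if another fitting in the button row is touched (over 1 N), pressed or turned (contact force between any of the fingers, the arm and stop_unit above 1 N or contact force between any of the fingers, the arm and selector_unit above 1 N or contact force between any of the fingers, the arm and lamp_unit above 1 N or value of joint stop above 0.0015 m or distance of selector_end from where it was at the start of the episode above 0.004 m).
It fails at once if the sample valve's lever is moved by more than 12 mm (distance of sample_lever_end from where it was at the start of the episode above 0.012 m).
It fails at once if a loose bystander is moved, lifted or carried (over 15 mm) (distance of any of jar, tape, weighing_bottle, clamp, flange, beaker, wrench from where it was at the start of the episode above 0.015 m).
It also fails if it takes over 51 s, if anything falls off the work surface, if the arm or the gripper's body presses on something with over 40 N, if the wrist force passes 120 N, or if a joint passes its speed limit or range.

## Robot

A 6-joint arm with a two-finger parallel gripper is mounted at the origin on the work surface. World frame = base frame: x ahead of the robot, y to its left, z up, the work surface at z = 0. Lengths are in mm, angles in rad, forces in N, time in s.
With the tool pointing down it reaches from about 275 to 750 mm from the base axis. Payload 10.2 kg.
Tool frame: the origin (TCP) lies midway between the tips of the shut fingers; the grasp point (between the pads) lies 19 mm behind it; z points along the fingers, y is the line along which they close (so a half turn about z gives the same grasp; the last joint's range is limited). The gripper opens to 85 mm and grips with 20 to 120 N. Pads are 22 mm wide; open, the fingers measure 114 mm over their backs; the gripper's body (76 mm by 85 mm) begins 54 mm behind the grasp point. The pads swing forward as they close: fully open they stand 13 mm farther back than shut.
Start: joints at [-1.464, 0.313, 1.498, -0, 1.331, -0.223], TCP at [170.011, -496.717, 231.294] pointing down, gripper open.
Joint ranges: [-2.94, 2.94], [-0.97, 2.17], [0.19, 2.56], [-1.23, 4.37], [0.02, 3.11], [-2.88, 2.88]. Speed limits (rad/s): [2.39, 2.39, 3.01, 3.14, 3.14, 3.14].

## Interface

Orientations are given as a unit quaternion [w, x, y, z].
In Python, from rig import sense, capture, finish_job, find_in, place_of gives the robot as it stands. The module is installed in compiled form; this text tells all that it offers.
- The arm moves only by the shell command python3 -m jog 'ROWS' [FORCE]. ROWS is JSON, a list of rows, each an object of numbers: "tx", "ty", "tz": the shift along the tool's x, y, z in mm; "ax", "ay", "az": the turn, a rotation vector about the tool's x, y, z in rad; "jaw": the closure, from -1 (fully open) to 1 (shut), so that 0 is half open. In form: [{"tx": .., "ty": .., "tz": .., "ax": .., "ay": .., "az": .., "jaw": ..}, ...]. A call has 1 to 5 rows; each row shifts and turns the commanded pose from where the row before left it, along the tool's axes as they then stand; what a row does not reach is not made up. A row lasts 1/8 s, in which the tool goes at most 62.5 mm and 10.7 degrees, less where a joint would pass 70% of its speed; a pose out of reach is approached as far as the arm can. A call with a gripper value outside its range is refused whole. The fingers move at their own pace and stop on an object; FORCE is the grip in N (left out, the last holds). Time passes only in rows, so rows that do not move let the fingers close. It gives the time, the measured TCP pose, the force, the opening and the grip force at its end, in the units of the state.
- sense(): the state, without advancing time (a new reading comes with each control period).
- capture(name): name is "scene" or "top"; returns a dict with "color" (420x560x3 uint8, red, green, blue), "depth" (420x560 float32, mm along the optical axis (not along the pixel's ray), 0 where there is no reading), "fx", "fy", "cx", "cy" (pixels), "k1" (the pictures are not rectified: a ray, as slopes to the right and down, at radius r is drawn at 1 + k1 r^2 times it, then the intrinsics apply), "camera_from_world" (4x4, takes a point from world to camera coordinates). Camera axes: x right, y up, looking along -z (the intrinsics and any distortion apply to the point x, -y, -z); pixel columns grow to the right and rows downward; lengths in mm; the calibration is good to about 2 mm. A picture is of the moment at which its call begins.
- finish_job(): hands the job in; it is judged then, once.
Trained networks look in the newest picture that a camera, given by its name, has taken for a name from the list of things; names that differ only in an ending like _2 or _b are one class to them, and where a whole thing is asked for, a point or a joint stands for the part that bears it (a point fixed in the world has none). Each returns a list of dicts, best first, with "conf" (0 to 1); they miss things now and then, are a little off and sometimes report something else, mostly with a low value. They report only what shows in the picture. A call takes as long as a camera call.
- find_in(query, camera): "centre" ([column, row] in pixels, amid what is visible of it).
- place_of(query, camera): "centre" ([column, row] in pixels: a listed point, or the origin of a listed thing).
The state is a dict: "time_s": time; "joints": joint angles; "dq": joint speeds; "tau": joint torques, N m; "eef_pos": TCP position; "ee_rot": TCP orientation; "force": force on the tool from outside, world axes, zero at the start; "wrist_torque": the same for the moment, N m; "grip_width": opening from 0.0 (shut) to 1.0 (fully open); "grip_force": force on a finger pad.
Only numpy, scipy, OpenCV 4.12 (cv2) and the standard library are available. Lean on these libraries where they do the work, as an engineer would, in place of code of your own. Each camera call takes 0.05 s, during which the arm holds its last target. There are 200 camera calls.

## Working session

There is one attempt and no reset: what is moved stays moved. The work goes in short steps, Python scripts to look and compute and a shell command to move; the robot and the scene stay as the last step left them, time stands still between calls to the robot, and variables do not carry over. Pictures are saved under pics/ and viewed, at most 10 in all, crops included, and the job is handed in when it is done.

```bash
mkdir -p pics; cat > h.py <<'E'
import numpy as np, cv2
from rig import sense, capture, find_in, place_of
def ray(c,px):
    K=np.array([[c['fx'],0,c['cx']],[0,c['fy'],c['cy']],[0,0,1.]])
    d=((px[0]-c['cx'])/c['fx'],(px[1]-c['cy'])/c['fy'])
    s=np.array(d); u=s.copy()
    for _ in range(30): u=s/(1+c['k1']*(u@u))
    M=np.array(c['camera_from_world']); R=M[:3,:3]; o=-R.T@M[:3,3]
    return o, R.T@np.array([u[0],-u[1],-1.])
def atz(c,px,z):
    o,d=ray(c,px); return o+d*(z-o[2])/d[2]
def atdepth(c,px):
    o,d=ray(c,px); D=c['depth'][int(round(px[1])),int(round(px[0]))]; return o+d*D
E
cat > a.py <<'E'
from h import *
Z=dict(vent_valve=75,vent_lever_end=121,sample_valve=75,sample_lever_end=121,start_unit=65,start_top=85,stop_unit=65,selector_unit=65,lamp_unit=65,station=0,jar=0,tape=0,weighing_bottle=18,clamp=18,flange=0,beaker=0,wrench=0,pump_set=0)
for n in ('top','scene'):
    c=capture(n); cv2.imwrite(f'pics/{n}0.png',c['color'][:,:,::-1])
    for q,z in Z.items():
        r=place_of(q,n)[:2]
        print(n,q,[(round(x['conf'],2),np.round(x['centre']).tolist(),atz(c,x['centre'],z).round().tolist()[:2]) for x in r])
s=sense();print(s['time_s'],s['ee_rot'],s['eef_pos'],s['grip_width'])
E
python3 a.py
```

```text
top vent_valve [(0.65, [344.0, 252.0], [488.0, -132.0])]
top vent_lever_end [(0.75, [334.0, 205.0], [586.0, -106.0]), (0.69, [365.0, 214.0], [567.0, -169.0])]
top sample_valve [(0.72, [409.0, 242.0], [506.0, -272.0]), (0.63, [334.0, 204.0], [592.0, -113.0])]
top sample_lever_end [(0.59, [405.0, 189.0], [616.0, -254.0]), (0.41, [414.0, 241.0], [509.0, -267.0])]
top start_unit [(0.72, [176.0, 213.0], [579.0, 231.0])]
top start_top [(0.72, [176.0, 214.0], [577.0, 226.0]), (0.39, [172.0, 216.0], [572.0, 235.0])]
top stop_unit [(0.56, [151.0, 214.0], [577.0, 289.0])]
top selector_unit [(0.51, [199.0, 213.0], [578.0, 180.0])]
top lamp_unit [(0.64, [129.0, 211.0], [585.0, 337.0]), (0.37, [355.0, 179.0], [647.0, -163.0])]
top station [(0.55, [172.0, 215.0], [578.0, 259.0])]
top jar [(0.72, [146.0, 168.0], [692.0, 321.0]), (0.18, [206.0, 207.0], [596.0, 178.0])]
top tape [(0.59, [195.0, 171.0], [682.0, 203.0])]
top weighing_bottle [(0.49, [353.0, 178.0], [655.0, -167.0])]
top clamp [(0.84, [362.0, 213.0], [574.0, -183.0]), (0.69, [129.0, 213.0], [585.0, 356.0])]
top flange [(0.71, [149.0, 214
[... 919 characters left out ...]
.0], [686.0, 322.0]), (0.75, [309.0, 318.0], [677.0, 198.0])]
scene tape [(0.88, [310.0, 317.0], [677.0, 198.0]), (0.61, [225.0, 148.0], [449.0, -389.0])]
scene weighing_bottle [(0.79, [204.0, 209.0], [662.0, -166.0])]
scene clamp [(0.9, [225.0, 190.0], [583.0, -193.0]), (0.74, [388.0, 289.0], [535.0, 259.0])]
scene flange [(0.7, [298.0, 265.0], [607.0, 94.0])]
scene beaker [(0.7, [200.0, 296.0], [798.0, 27.0]), (0.68, [368.0, 265.0], [502.0, 188.0])]
scene wrench [(0.28, [225.0, 145.0], [437.0, -404.0])]
scene pump_set [(0.74, [264.0, 174.0], [452.0, -203.0])]
1.9 [-1.66861246e-06  9.86435855e-01  1.64147200e-01 -5.88616994e-06] [ 170.01533107 -496.71992213  231.28827873] 1.0041796789829878
```

```bash
python3 -c "
import cv2
a=cv2.imread('pics/top0.png');b=cv2.imread('pics/scene0.png')
cv2.imwrite('pics/t1.png',cv2.resize(a[100:310,100:440],None,fx=2.35,fy=2.35,interpolation=cv2.INTER_CUBIC))
cv2.imwrite('pics/s1.png',cv2.resize(b[80:380,130:450],None,fx=2,fy=2,interpolation=cv2.INTER_CUBIC)[:600])"
```

```text
(no output)
```

View pics/t1.png

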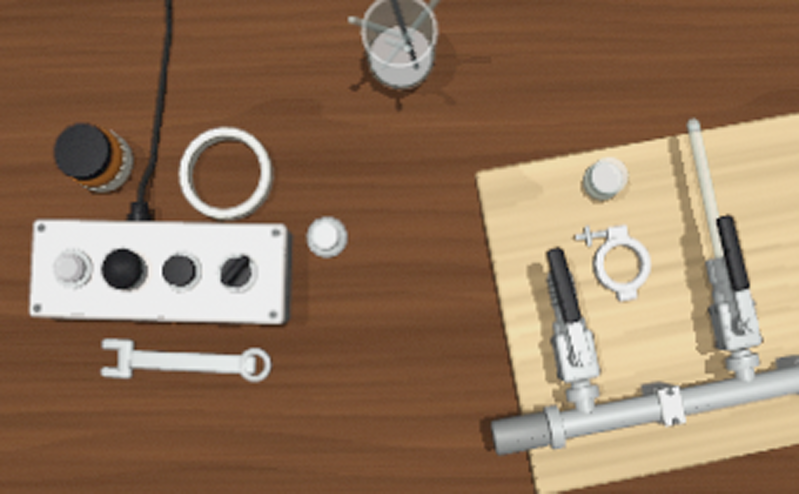

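View pics/s1.png

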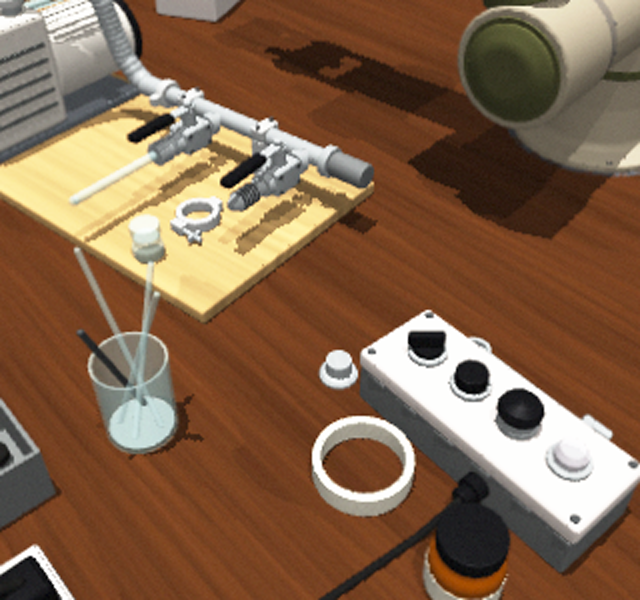

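The views agree. The vent valve, with the ribbed silencer, is the left one; its lever end is near top-camera pixel (334,205). The row from left to right is lamp, mushroom, start (176,214), selector. Next I'll refine these positions from depth.

```bash
cat > b.py <<'E'
from h import *
for n in ('top','scene'):
    c=capture(n); H=c['depth'].shape
    v,u=np.mgrid[0:H[0],0:H[1]]; 
    K=np.array([[c['fx'],0,c['cx']],[0,c['fy'],c['cy']],[0,0,1.]])
    P=np.array([[*atdepth(c,(a,b))] if c['depth'][b,a]>0 else [0,0,0] for b,a in zip(v.ravel(),u.ravel())])
    col=c['color'].reshape(-1,3).max(1)
    def box(m,x0,x1,y0,y1,z0,z1): return m&(P[:,0]>x0)&(P[:,0]<x1)&(P[:,1]>y0)&(P[:,1]<y1)&(P[:,2]>z0)&(P[:,2]<z1)
    for nm,y0,y1 in(('vent',-170,-20),('sample',-310,-200)):
        p=P[box(col<60,430,680,y0,y1,108,130)]
        if len(p)<5: print(nm,len(p));continue
        m=p.mean(0);d=np.linalg.svd(p[:,:2]-m[:2])[2][0];d*=np.sign(d[0]);t=(p[:,:2]-m[:2])@d
        print(n,nm,len(p),m.round(1),'ang',np.degrees(np.arctan2(d[1],d[0])).round(1),'ends',(m[:2]+d*t.min()).round(),(m[:2]+d*t.max()).round(),(t.max()-t.min()).round())
    p=P[box(col>90,380,520,-330,-60,76,95)]
    l=cv2.fitLine(p[:,:2].astype('f4'),cv2.DIST_HUBER,0,.01,.01).ravel();print('tube?',len(p),l)
    p=P[box(col<70,555,600,205,250,81,90)];print('start',len(p),p.mean(0).round(1),p.min(0).round(),p.max(0).round())
    p=P[box(col<70,540,620,150,205,86,98)];print('selector',len(p),p.mean(0).round(1),p.min(0).round(),p.max(0).round())
    p=P[box(col<70,540,620,250,315,86,98)];print('stop',len(p),p.mean(0).round(1),p.min(0).round(),p.max(0).round())
    p=P[box(col>0,350,800,-330,0,125,400)];print('high',len(p), p.min(0).round() if len(p) else 0,p.max(0).round() if len(p) else 0)
E
python3 b.py
```

```text
top vent 87 [ 553.7 -115.9  121.5] ang 10.1 ends [ 522. -122.] [ 584. -110.] 64.0
top sample 110 [ 578.3 -264.5  120.5] ang 10.9 ends [ 547. -271.] [ 610. -258.] 65.0
tube? 2273 [ 1.6454586e-01 -9.8636943e-01  4.4740112e+02 -1.9367926e+02]
start 49 [574.2 231.1  85.9] [561. 214.  81.] [587. 242.  89.]
selector 63 [573.2 173.9  92.3] [562. 163.  87.] [585. 186.  96.]
stop 218 [576.2 277.8  92.5] [560. 261.  86.] [594. 295.  98.]
high 58 [ 496. -277.  125.] [798.  -0. 197.]
scene vent 152 [ 556.8 -112.   120.1] ang 12.4 ends [ 522. -120.] [ 586. -106.] 66.0
scene sample 128 [ 580.  -262.3  119.6] ang 10.9 ends [ 547. -269.] [ 613. -256.] 67.0
tube? 1084 [ 1.5299243e-01 -9.8822737e-01  4.5006970e+02 -1.8268643e+02]
start 176 [577.4 230.1  85.7] [561. 216.  81.] [590. 244.  88.]
selector 88 [576.7 176.4  90.7] [564. 165.  86.] [589. 188.  95.]
stop 325 [581.9 282.9  92.3] [563. 264.  86.] [596. 300.  97.]
high 132 [ 488. -133.  125.] [799.  -0. 194.]
```

```bash
cat > b2.py <<'E'
from h import *
c=capture('top'); H=c['depth'].shape
P=np.array([atdepth(c,(a,b)) for b in range(0,H[0],2) for a in range(0,H[1],2) if c['depth'][b,a]>0])
g={}
for p in P:
    if p[2]>100: g.setdefault((int(p[0]//50*50),int(p[1]//50*50)),[]).append(p[2])
for k in sorted(g): 
    if k[1]<0 and k[0]>100: print(k,round(max(g[k])),end='; ')
E
cat > plan.py <<'E'
# plan.py x y z heading_deg : remaining shift in current tool axes and turn
import sys; from h import *; from scipy.spatial.transform import Rotation as R
s=sense();q=s['ee_rot'];r=R.from_quat([q[1],q[2],q[3],q[0]]);m=r.as_matrix()
x,y,z,h=map(float,sys.argv[1:5]);a=np.radians(h)
T=np.array([[np.cos(a),np.sin(a),0],[np.sin(a),-np.cos(a),0],[0,0,-1]])
print('shift',(m.T@(np.array([x,y,z])-s['eef_pos'])).round(1),'turn',R.from_matrix(m.T@T).as_rotvec().round(3),'t',s['time_s'],'head',np.degrees(np.arctan2(m[1,0],m[0,0])).round(1),'F',np.round(s['force'],1),s['joints'].__class__ and np.round(s['joints'],2))
E
python3 b2.py; python3 plan.py 400 -250 260 19;python3 plan.py 572 -155 170 101
```

```text
(200, -50) 218; (250, -100) 416; (250, -50) 420; (300, -50) 235; (400, -600) 155; (400, -550) 154; (450, -600) 160; (450, -550) 159; (450, -500) 230; (450, -450) 107; (450, -150) 125; (500, -550) 236; (500, -500) 251; (500, -300) 125; (500, -150) 125; (550, -600) 162; (550, -550) 218; (550, -500) 250; (550, -300) 125; (550, -150) 125; (600, -550) 231; (600, -500) 201; (600, -300) 124; (650, -550) 213; (650, -500) 201; (700, -550) 210; (700, -500) 199; (750, -50) 193; shift [ 297.5 -158.9  -28.7] turn [-0.    -0.    -0.002] t 2.05 head 18.9 F [0.3 0.  0.4] [-1.46  0.31  1.5   0.    1.33 -0.22]
shift [ 491.  -193.1   61.3] turn [-0.    -0.    -1.433] t 2.05 head 18.9 F [0.3 0.  0.4] [-1.46  0.31  1.5   0.    1.33 -0.22]
```

```bash
python3 -m jog '[{"tx":48,"ty":-26,"tz":-6,"jaw":1},{"tx":48,"ty":-26,"tz":-6,"jaw":1},{"tx":48,"ty":-26,"tz":-6,"jaw":1},{"tx":48,"ty":-26,"tz":-6,"jaw":1},{"tx":48,"ty":-26,"tz":-5,"jaw":1}]' 30; python3 -m jog '[{"tx":48,"ty":-26,"jaw":1},{"az":-0.18,"jaw":1},{"az":-0.18,"jaw":1},{"az":-0.18,"jaw":1},{"az":-0.18,"jaw":1}]';python3 -m jog '[{"az":-0.18,"jaw":1},{"az":-0.18,"jaw":1},{"az":-0.18,"jaw":1},{"az":-0.17,"jaw":1},{"jaw":1}]'; python3 plan.py 572 -155 170 101
```

```text
shift [ 491.  -193.1   61.3] turn [-0.    -0.    -1.433] t 2.05 head 18.9 F [0.3 0.  0.4] [-1.46  0.31  1.5   0.    1.33 -0.22]schema error: expected keys tx, ty, tz, ax, ay, az, jaw
schema error: expected keys tx, ty, tz, ax, ay, az, jaw
schema error: expected keys tx, ty, tz, ax, ay, az, jaw
```

All keys are required in each row.

```bash
python3 -m jog '[{"tx":48,"ty":-26,"tz":-6,"ax":0,"ay":0,"az":0,"jaw":1},{"tx":48,"ty":-26,"tz":-6,"ax":0,"ay":0,"az":0,"jaw":1},{"tx":48,"ty":-26,"tz":-6,"ax":0,"ay":0,"az":0,"jaw":1},{"tx":48,"ty":-26,"tz":-6,"ax":0,"ay":0,"az":0,"jaw":1},{"tx":48,"ty":-26,"tz":-5,"ax":0,"ay":0,"az":0,"jaw":1}]' 30; python3 -m jog '[{"tx":48,"ty":-26,"tz":0,"ax":0,"ay":0,"az":0,"jaw":1},{"tx":0,"ty":0,"tz":0,"ax":0,"ay":0,"az":-0.18,"jaw":1},{"tx":0,"ty":0,"tz":0,"ax":0,"ay":0,"az":-0.18,"jaw":1},{"tx":0,"ty":0,"tz":0,"ax":0,"ay":0,"az":-0.18,"jaw":1},{"tx":0,"ty":0,"tz":0,"ax":0,"ay":0,"az":-0.18,"jaw":1}]';python3 -m jog '[{"tx":0,"ty":0,"tz":0,"ax":0,"ay":0,"az":-0.18,"jaw":1},{"tx":0,"ty":0,"tz":0,"ax":0,"ay":0,"az":-0.18,"jaw":1},{"tx":0,"ty":0,"tz":0,"ax":0,"ay":0,"az":-0.18,"jaw":1},{"tx":0,"ty":0,"tz":0,"ax":0,"ay":0,"az":-0.17,"jaw":1},{"tx":0,"ty":0,"tz":0,"ax":0,"ay":0,"az":0,"jaw":1}]'; python3 plan.py 572 -155 170 101
```

```text
time_s: 2.68
eef_pos: [355.9, -294.6, 260.7]
ee_rot: [0.0, 0.986, 0.164, 0.0]
force: [1.4, -0.4, 1.0]
grip_width: 0.004
grip_force: 0.0
time_s: 3.3
eef_pos: [392.0, -255.8, 260.3]
ee_rot: [0.0, 0.864, 0.504, 0.0]
force: [-0.1, 0.1, -0.5]
grip_width: 0.003
grip_force: 0.0
time_s: 3.92
eef_pos: [392.0, -255.8, 260.3]
ee_rot: [0.0, 0.638, 0.77, -0.0]
force: [-0.2, -0.4, -0.1]
grip_width: 0.003
grip_force: 0.0
shift [ 65.5 195.7  90.3] turn [-0.     0.    -0.005] t 3.925 head 100.7 F [-0.2 -0.4 -0.1] [-0.83  0.16  1.61 -0.    1.37 -1.02]
```

```bash
python3 -m jog '[{"tx":16,"ty":49,"tz":20,"ax":0,"ay":0,"az":0,"jaw":1},{"tx":16,"ty":49,"tz":20,"ax":0,"ay":0,"az":0,"jaw":1},{"tx":16,"ty":49,"tz":20,"ax":0,"ay":0,"az":0,"jaw":1},{"tx":16,"ty":49,"tz":20,"ax":0,"ay":0,"az":0,"jaw":1},{"tx":0,"ty":0,"tz":10,"ax":0,"ay":0,"az":0,"jaw":1}]'; python3 plan.py 572 -155 105 101; cat > pic.py <<'E'
import sys; from h import *
f=sys.argv[1];cam=sys.argv[2];x0,x1,y0,y1=map(int,sys.argv[3:7]);c=capture(cam)
cv2.imwrite('pics/'+f,cv2.resize(c['color'][y0:y1,x0:x1,::-1],None,fx=4,fy=4,interpolation=cv2.INTER_CUBIC))
E
python3 pic.py p2.png scene 160 330 110 240
```

```text
time_s: 4.55
eef_pos: [573.8, -154.2, 168.3]
ee_rot: [-0.001, 0.637, 0.771, -0.0]
force: [-0.4, 0.2, 0.5]
grip_width: 0.002
grip_force: 0.0
shift [-0.6 -1.9 63.3] turn [-0.001 -0.001 -0.003] t 4.55 head 100.8 F [-0.4  0.2  0.5] [-0.46  0.52  1.37  0.    1.26 -0.65]
```

View pics/p2.png

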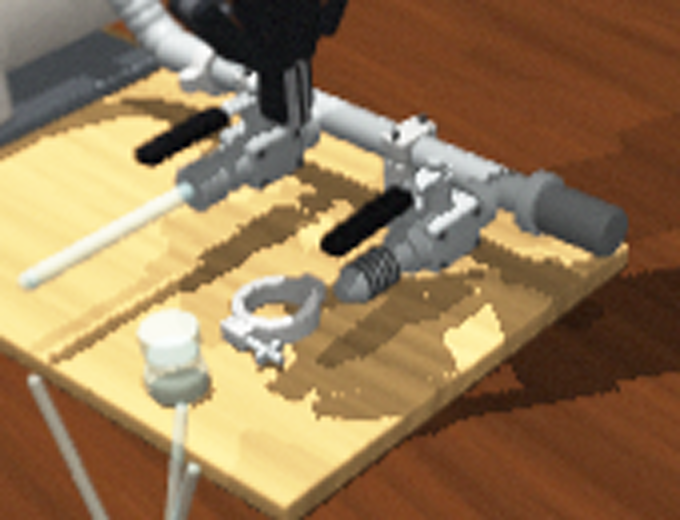

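The closed fingers stand between the two levers, at about (285,100) in this crop, and the way down is clear.

```bash
python3 -m jog '[{"tx":0,"ty":-2,"tz":21,"ax":0,"ay":0,"az":0,"jaw":1},{"tx":0,"ty":0,"tz":21,"ax":0,"ay":0,"az":0,"jaw":1},{"tx":0,"ty":0,"tz":20,"ax":0,"ay":0,"az":0,"jaw":1},{"tx":0,"ty":0,"tz":0,"ax":0,"ay":0,"az":0,"jaw":1}]'; cat > arc.py <<'E'
# poses along the arc, lever angle phi: finger centre and rows from commanded pose
import numpy as np
A=np.array([492,-126.]);r=72;off=19
u=lambda h:np.array([np.cos(np.radians(h)),np.sin(np.radians(h))])
pos=lambda p:A+r*u(p)+off*u(p-90)
prev=11
print(pos(11))
for p in list(range(20,101,9))+[101,103]:
    d=pos(p)-pos(prev);h=prev+90
    print(p,pos(p).round(1),'tx %.1f ty %.1f az %.3f'%(d@u(h),d@u(h-90),-np.radians(p-prev)));prev=p
E
python3 arc.py; python3 plan.py 567.5 -138 105 101
```

```text
time_s: 5.1
eef_pos: [569.3, -157.2, 107.9]
ee_rot: [-0.001, 0.638, 0.77, -0.0]
force: [0.5, -0.2, 1.1]
grip_width: 0.001
grip_force: 0.0
[ 566.30252812 -130.91266882]
20 [ 566.2 -119.2] tx 11.5 ty 2.1 az -0.157
29 [ 564.2 -107.7] tx 11.5 ty 2.1 az -0.157
38 [560.4 -96.6] tx 11.5 ty 2.1 az -0.157
47 [555.  -86.3] tx 11.5 ty 2.1 az -0.157
56 [548.  -76.9] tx 11.5 ty 2.1 az -0.157
65 [539.6 -68.8] tx 11.5 ty 2.1 az -0.157
74 [530.1 -62. ] tx 11.5 ty 2.1 az -0.157
83 [519.6 -56.9] tx 11.5 ty 2.1 az -0.157
92 [508.5 -53.4] tx 11.5 ty 2.1 az -0.157
101 [496.9 -51.7] tx 11.5 ty 2.1 az -0.157
103 [494.3 -51.6] tx 2.5 ty 0.6 az -0.035
shift [19.2  1.8  2.9] turn [-0.002 -0.001 -0.006] t 5.1 head 100.7 F [ 0.5 -0.2  1.1] [-0.47  0.57  1.44 -0.    1.13 -0.65]
```

```bash
python3 -m jog '[{"tx":8,"ty":1,"tz":3,"ax":0,"ay":0,"az":0,"jaw":1},{"tx":8,"ty":0,"tz":0,"ax":0,"ay":0,"az":0,"jaw":1},{"tx":5,"ty":0,"tz":0,"ax":0,"ay":0,"az":0,"jaw":1},{"tx":4,"ty":0,"tz":0,"ax":0,"ay":0,"az":0,"jaw":1},{"tx":2,"ty":0,"tz":0,"ax":0,"ay":0,"az":0,"jaw":1}]'; python3 -m jog '[{"tx":5.7,"ty":1.3,"tz":0,"ax":0,"ay":0,"az":-0.08,"jaw":1},{"tx":5.7,"ty":1.3,"tz":0,"ax":0,"ay":0,"az":-0.08,"jaw":1},{"tx":5.7,"ty":1.3,"tz":0,"ax":0,"ay":0,"az":-0.08,"jaw":1},{"tx":5.7,"ty":1.3,"tz":0,"ax":0,"ay":0,"az":-0.08,"jaw":1}]'; python3 plan.py 564 -107 105 119; python3 pic.py p3.png scene 160 330 110 240
```

```text
time_s: 5.72
eef_pos: [566.7, -130.1, 105.7]
ee_rot: [0.001, 0.637, 0.771, -0.0]
force: [1.0, -3.9, 0.8]
grip_width: -0.004
grip_force: 1.7
time_s: 6.22
eef_pos: [564.4, -107.0, 105.5]
ee_rot: [0.0, 0.505, 0.863, -0.0]
force: [-0.7, -4.1, 0.5]
grip_width: 0.004
grip_force: 1.6
shift [ 0.2 -0.3  0.5] turn [-0.     0.001  0.005] t 6.225 head 119.3 F [-0.7 -4.1  0.5] [-0.39  0.54  1.5  -0.    1.1  -0.9 ]
```

View pics/p3.png

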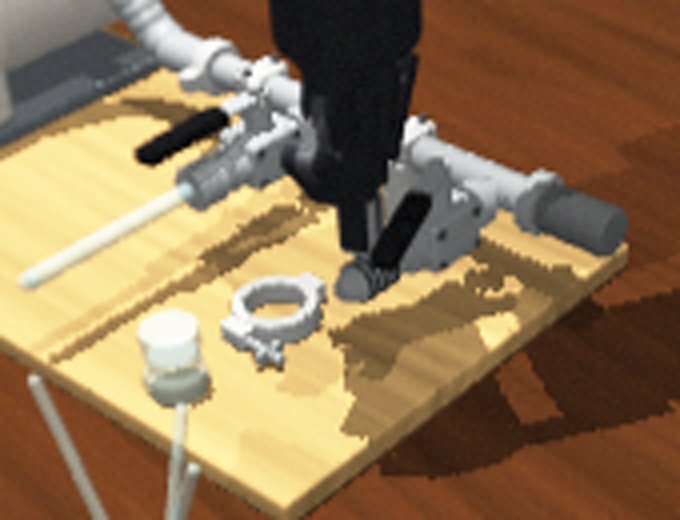

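The lever is turning with the fingertip, whose contact is at about (375,230), and the force is near 4 N as expected. I'll carry on round the arc.

```bash
python3 -m jog '[{"tx":5.7,"ty":1.3,"tz":0,"ax":0,"ay":0,"az":-0.08,"jaw":1},{"tx":5.7,"ty":1.3,"tz":0,"ax":0,"ay":0,"az":-0.08,"jaw":1},{"tx":5.7,"ty":1.3,"tz":0,"ax":0,"ay":0,"az":-0.08,"jaw":1},{"tx":5.7,"ty":1.3,"tz":0,"ax":0,"ay":0,"az":-0.08,"jaw":1},{"tx":5.7,"ty":1.3,"tz":0,"ax":0,"ay":0,"az":-0.08,"jaw":1}]';  python3 -m jog '[{"tx":5.7,"ty":1.3,"tz":0,"ax":0,"ay":0,"az":-0.08,"jaw":1},{"tx":5.7,"ty":1.3,"tz":0,"ax":0,"ay":0,"az":-0.08,"jaw":1},{"tx":5.7,"ty":1.3,"tz":0,"ax":0,"ay":0,"az":-0.08,"jaw":1},{"tx":5.7,"ty":1.3,"tz":0,"ax":0,"ay":0,"az":-0.08,"jaw":1}]'; python3 plan.py 519.6 -57 105 173
```

```text
time_s: 6.9
eef_pos: [552.1, -80.8, 105.5]
ee_rot: [0.0, 0.324, 0.946, -0.0]
force: [1.5, -3.8, -0.6]
grip_width: -0.002
grip_force: 1.5
time_s: 7.4
eef_pos: [535.4, -64.6, 105.5]
ee_rot: [0.001, 0.17, 0.986, -0.0]
force: [1.3, -2.7, -0.1]
grip_width: 0.004
grip_force: 1.3
shift [17.4  1.9  0.5] turn [-0.     0.001 -0.219] t 7.4 head 160.5 F [ 1.3 -2.7 -0.1] [-0.34  0.47  1.62 -0.    1.05 -1.57]
```

```bash
python3 -m jog '[{"tx":5.7,"ty":1.3,"tz":0,"ax":0,"ay":0,"az":-0.08,"jaw":1},{"tx":5.7,"ty":1.3,"tz":0,"ax":0,"ay":0,"az":-0.08,"jaw":1},{"tx":5.7,"ty":1.3,"tz":0,"ax":0,"ay":0,"az":-0.08,"jaw":1},{"tx":5.7,"ty":1.3,"tz":0,"ax":0,"ay":0,"az":-0.08,"jaw":1}]';  python3 -m jog '[{"tx":2.9,"ty":0.7,"tz":0,"ax":0,"ay":0,"az":-0.04,"jaw":1},{"tx":2.9,"ty":0.7,"tz":0,"ax":0,"ay":0,"az":-0.04,"jaw":1}]';python3 -m jog '[{"tx":1.5,"ty":0,"tz":0,"ax":0,"ay":0,"az":-0.02,"jaw":1},{"tx":0,"ty":0,"tz":0,"ax":0,"ay":0,"az":0,"jaw":1}]'; python3 plan.py 497 -52 105 190
```

```text
time_s: 7.9
eef_pos: [514.5, -54.3, 105.5]
ee_rot: [0.001, 0.01, 1.0, -0.0]
force: [2.0, -2.2, -1.0]
grip_width: -0.0
grip_force: 1.4
time_s: 8.15
eef_pos: [508.8, -52.7, 105.5]
ee_rot: [0.001, -0.029, 1.0, 0.0]
force: [3.0, 0.2, -0.9]
grip_width: -0.005
grip_force: 1.4
time_s: 8.4
eef_pos: [507.0, -52.7, 105.4]
ee_rot: [0.0, -0.039, 0.999, 0.0]
force: [1.4, 1.9, 0.4]
grip_width: -0.001
grip_force: 1.1
shift [9.9 1.5 0.4] turn [ 0.     0.    -0.097] t 8.4 head -175.6 F [1.4 1.9 0.4] [-0.33  0.42  1.7   0.    1.02 -1.98]
```

```bash
for i in 1; do python3 -m jog '[{"tx":2,"ty":0,"tz":0,"ax":0,"ay":0,"az":-0.03,"jaw":1},{"tx":2,"ty":0,"tz":0,"ax":0,"ay":0,"az":-0.03,"jaw":1}]'; python3 -m jog '[{"tx":2,"ty":0,"tz":0,"ax":0,"ay":0,"az":-0.03,"jaw":1},{"tx":1,"ty":0,"tz":0,"ax":0,"ay":0,"az":0,"jaw":1}]'; python3 -m jog '[{"tx":1,"ty":0,"tz":0,"ax":0,"ay":0,"az":0,"jaw":1}]'; done | grep -E "time|force: \[|pos"; python3 pic.py p4.png top 280 430 160 290
```

```text
time_s: 8.65
eef_pos: [502.8, -53.2, 105.3]
force: [2.4, 2.5, 1.8]
time_s: 8.9
eef_pos: [499.7, -53.7, 105.3]
force: [2.2, 2.5, 0.6]
time_s: 9.02
eef_pos: [498.8, -53.9, 105.3]
force: [2.9, 2.3, 0.9]
```

View pics/p4.png

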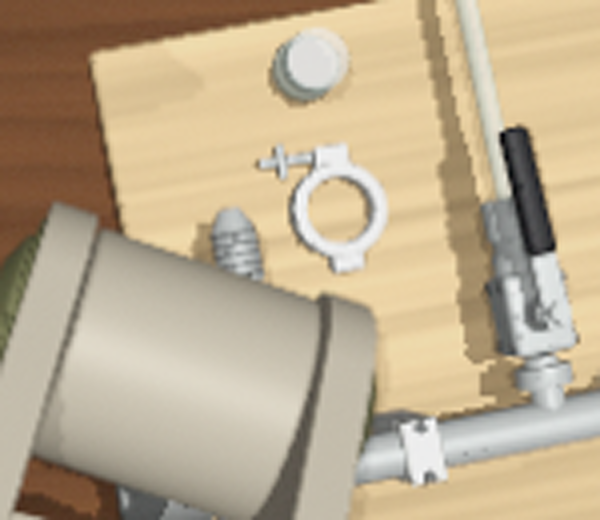

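The arm hides the vent lever from above, and the stop hasn't been reached yet since the force is still about 3 N. I'll go on in small steps until it rises.

```bash
(python3 -m jog '[{"tx":1,"ty":0,"tz":0,"ax":0,"ay":0,"az":0,"jaw":1},{"tx":1,"ty":0,"tz":0,"ax":0,"ay":0,"az":0,"jaw":1}]'; python3 -m jog '[{"tx":1,"ty":0,"tz":0,"ax":0,"ay":0,"az":0,"jaw":1}]'; python3 -m jog '[{"tx":1,"ty":0,"tz":0,"ax":0,"ay":0,"az":0,"jaw":1}]')  | grep -E "force: \[|pos"; python3 plan.py 490 -52 105 190;  python3 pic.py p5.png scene 160 330 110 240
```

```text
eef_pos: [497.0, -54.2, 105.3]
force: [7.0, 4.6, -0.9]
eef_pos: [496.9, -54.2, 105.4]
force: [10.0, 5.2, -3.6]
eef_pos: [496.8, -54.3, 105.6]
force: [16.7, 7.0, -7.2]
shift [6.3 3.4 0.5] turn [-0.001  0.005 -0.007] t 9.575 head -170.4 F [16.7  7.  -7.2] [-0.34  0.4   1.74  0.    1.   -2.08]
```

View pics/p5.png

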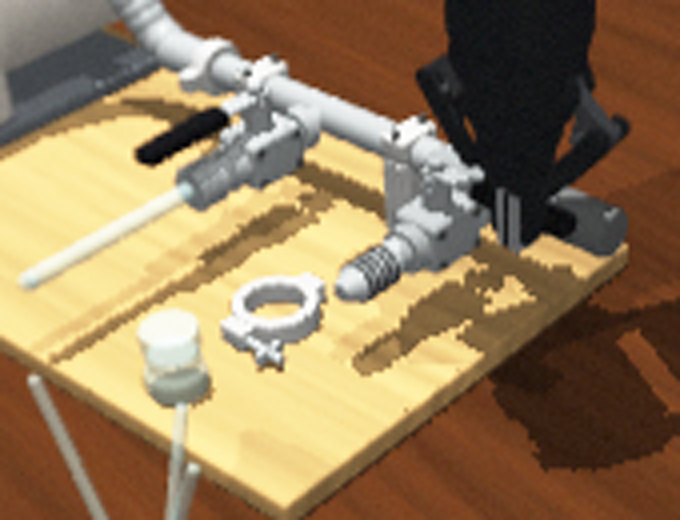

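The lever has stopped moving (TCP at 497 mm, as predicted) with force rising to 17 N, so it is on its stop. I'll back off and lift.

```bash
python3 -m jog '[{"tx":-8,"ty":0,"tz":0,"ax":0,"ay":0,"az":0,"jaw":1},{"tx":-12,"ty":0,"tz":0,"ax":0,"ay":0,"az":0,"jaw":1},{"tx":0,"ty":0,"tz":-30,"ax":0,"ay":0,"az":0,"jaw":1},{"tx":0,"ty":0,"tz":-40,"ax":0,"ay":0,"az":0,"jaw":1},{"tx":0,"ty":0,"tz":-20,"ax":0,"ay":0,"az":0.17,"jaw":1}]'; python3 -m jog '[{"tx":0,"ty":0,"tz":0,"ax":0,"ay":0,"az":0.18,"jaw":1},{"tx":0,"ty":0,"tz":0,"ax":0,"ay":0,"az":0.18,"jaw":1},{"tx":0,"ty":0,"tz":0,"ax":0,"ay":0,"az":0.18,"jaw":1},{"tx":0,"ty":0,"tz":0,"ax":0,"ay":0,"az":0.18,"jaw":1}]'; python3 -m jog '[{"tx":0,"ty":0,"tz":0,"ax":0,"ay":0,"az":0.18,"jaw":1},{"tx":0,"ty":0,"tz":0,"ax":0,"ay":0,"az":0.18,"jaw":1},{"tx":0,"ty":0,"tz":0,"ax":0,"ay":0,"az":0.18,"jaw":1},{"tx":0,"ty":0,"tz":0,"ax":0,"ay":0,"az":0.17,"jaw":1},{"tx":0,"ty":0,"tz":0,"ax":0,"ay":0,"az":0,"jaw":1}]'; python3 plan.py 576 229 150 95
```

```text
time_s: 10.25
eef_pos: [515.4, -51.5, 197.2]
ee_rot: [0.001, 0.003, 1.0, -0.001]
force: [-0.7, 0.4, -0.3]
grip_width: 0.004
grip_force: 0.0
time_s: 10.75
eef_pos: [514.8, -51.3, 195.1]
ee_rot: [-0.0, 0.356, 0.935, -0.0]
force: [0.1, -0.1, 0.0]
grip_width: -0.002
grip_force: 0.0
time_s: 11.38
eef_pos: [514.9, -51.3, 195.2]
ee_rot: [-0.0, 0.656, 0.755, -0.0]
force: [-0.4, -0.1, 0.1]
grip_width: 0.004
grip_force: 0.0
shift [269.   99.8  45.1] turn [-0.001  0.     0.053] t 11.375 head 98.1 F [-0.4 -0.1  0.1] [-0.33  0.33  1.58 -0.    1.24 -0.47]
```

```bash
python3 -m jog '[{"tx":50,"ty":18,"tz":0,"ax":0,"ay":0,"az":0,"jaw":1},{"tx":50,"ty":18,"tz":0,"ax":0,"ay":0,"az":0,"jaw":1},{"tx":50,"ty":18,"tz":0,"ax":0,"ay":0,"az":0,"jaw":1},{"tx":50,"ty":18,"tz":5,"ax":0,"ay":0,"az":0,"jaw":1},{"tx":50,"ty":18,"tz":10,"ax":0,"ay":0,"az":0,"jaw":1}]'; python3 -m jog '[{"tx":19,"ty":10,"tz":10,"ax":0,"ay":0,"az":0.05,"jaw":1},{"tx":0,"ty":0,"tz":10,"ax":0,"ay":0,"az":0,"jaw":1},{"tx":0,"ty":0,"tz":0,"ax":0,"ay":0,"az":0,"jaw":1}]' >/dev/null; python3 plan.py 576 229 105 95; python3 b.py | grep -E "vent|sample"; python3 - <<'E'
from h import *
a=capture('top')['color'][160:290,280:430,::-1];b=capture('scene')['color'][215:345,310:460,::-1]
cv2.imwrite('pics/p6.png',cv2.resize(np.hstack([a,b]),None,fx=2.6,fy=2.6,interpolation=cv2.INTER_CUBIC))
E
```

```text
time_s: 12.0
eef_pos: [569.6, 210.7, 180.4]
ee_rot: [0.0, 0.655, 0.756, 0.0]
force: [0.2, -0.1, -0.0]
grip_width: -0.002
grip_force: 0.0
shift [ 0.9  0.2 54.4] turn [-0.002  0.001  0.004] t 12.375 head 95.2 F [ 0.9 -0.2  0.1] [ 0.19  0.58  1.29 -0.    1.28  0.1 ]
top vent 79 [479.1 -62.2 120.7] ang -82.1 ends [475. -34.] [ 484. -100.] 67.0
top sample 102 [ 577.5 -264.4  120.3] ang 11.3 ends [ 546. -271.] [ 610. -258.] 65.0b.py:18: RuntimeWarning: Mean of empty slice.
  p=P[box(col<70,540,620,250,315,86,98)];print('stop',len(p),p.mean(0).round(1),p.min(0).round(),p.max(0).round())
  ret = um.true_divide(
Traceback (most recent call last):
  File "b.py", line 18, in <module>
    p=P[box(col<70,540,620,250,315,86,98)];print('stop',len(p),p.mean(0).round(1),p.min(0).round(),p.max(0).round())
                                                                                  ~~~~~^^^
ValueError: zero-size array to reduction operation minimum which has no identity
```

View pics/p6.png

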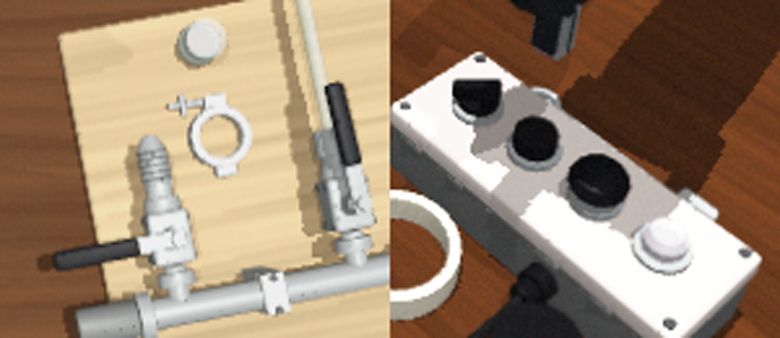

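The vent lever now stands square (left half, near (95,253)); the sample lever and the clamp are unmoved. The fingers are over the start button, so I'll press it in small steps.

```bash
python3 -m jog '[{"tx":1,"ty":0,"tz":25,"ax":0,"ay":0,"az":0,"jaw":1},{"tx":0,"ty":0,"tz":25,"ax":0,"ay":0,"az":0,"jaw":1},{"tx":0,"ty":0,"tz":15,"ax":0,"ay":0,"az":0,"jaw":1},{"tx":0,"ty":0,"tz":0,"ax":0,"ay":0,"az":0,"jaw":1}]';  python3 plan.py 576 229 79 95; python3 - <<'E'
from h import *
b=capture('scene')['color'][215:345,310:460,::-1]
cv2.imwrite('pics/p7.png',cv2.resize(b,None,fx=4,fy=4,interpolation=cv2.INTER_CUBIC))
E
```

```text
time_s: 13.02
eef_pos: [576.2, 229.7, 94.9]
ee_rot: [-0.0, 0.675, 0.738, -0.0]
force: [-0.4, 0.3, 0.4]
grip_width: 0.002
grip_force: 0.0
shift [-0.7 -0.2 15.9] turn [-0.001  0.     0.002] t 13.025 head 95.1 F [-0.4  0.3  0.4] [ 0.19  0.65  1.35 -0.    1.14  0.1 ]
```

View pics/p7.png

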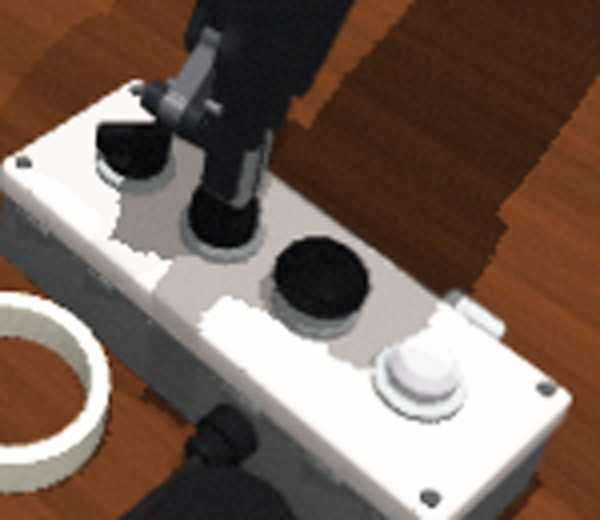

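The fingertips, at about (235,195), are just above the start button, well clear of the selector and the mushroom.

```bash
(python3 -m jog '[{"tx":0,"ty":0,"tz":5,"ax":0,"ay":0,"az":0,"jaw":1},{"tx":0,"ty":0,"tz":3,"ax":0,"ay":0,"az":0,"jaw":1},{"tx":0,"ty":0,"tz":2,"ax":0,"ay":0,"az":0,"jaw":1},{"tx":0,"ty":0,"tz":1.5,"ax":0,"ay":0,"az":0,"jaw":1}]'; python3 -m jog '[{"tx":0,"ty":0,"tz":1.5,"ax":0,"ay":0,"az":0,"jaw":1},{"tx":0,"ty":0,"tz":1,"ax":0,"ay":0,"az":0,"jaw":1}]';python3 -m jog '[{"tx":0,"ty":0,"tz":1,"ax":0,"ay":0,"az":0,"jaw":1},{"tx":0,"ty":0,"tz":0.5,"ax":0,"ay":0,"az":0,"jaw":1}]') | grep -E "force: \[|pos"
```

```text
eef_pos: [576.4, 230.1, 83.9]
force: [0.6, 0.6, 3.2]
eef_pos: [576.4, 230.1, 81.5]
force: [-2.0, 0.3, 3.7]
eef_pos: [576.4, 230.1, 79.9]
force: [-1.2, 0.2, 4.4]
```

```bash
(python3 -m jog '[{"tx":0,"ty":0,"tz":0.7,"ax":0,"ay":0,"az":0,"jaw":1}]'; python3 -m jog '[{"tx":0,"ty":0,"tz":0.7,"ax":0,"ay":0,"az":0,"jaw":1}]'; python3 -m jog '[{"tx":0,"ty":0,"tz":0.5,"ax":0,"ay":0,"az":0,"jaw":1}]') | grep -E "force: \[|pos"
```

```text
eef_pos: [576.4, 230.1, 79.3]
force: [-1.9, -1.1, 4.9]
eef_pos: [576.5, 230.1, 79.0]
force: [-3.4, -1.3, 10.9]
eef_pos: [576.5, 230.1, 78.9]
force: [-5.9, -1.4, 13.8]
```

The button bottoms out at z = 79 with the force rising, so it is fully in. Withdrawing.

```bash
python3 -m jog '[{"tx":0,"ty":0,"tz":-5,"ax":0,"ay":0,"az":0,"jaw":1},{"tx":0,"ty":0,"tz":-15,"ax":0,"ay":0,"az":0,"jaw":1},{"tx":0,"ty":0,"tz":-40,"ax":0,"ay":0,"az":0,"jaw":1},{"tx":0,"ty":0,"tz":-50,"ax":0,"ay":0,"az":0,"jaw":1},{"tx":0,"ty":0,"tz":0,"ax":0,"ay":0,"az":0,"jaw":1}]'; python3 a.py | grep -E "lever_end|scene (start|sel|stop|jar|tape|clamp|flange|weigh)"; python3 b.py 2>/dev/null| grep -E "vent|sample"
```

```text
time_s: 15.08
eef_pos: [577.9, 230.4, 192.4]
ee_rot: [0.002, 0.675, 0.738, 0.003]
force: [0.1, -0.9, -0.9]
grip_width: -0.002
grip_force: 0.0
top vent_lever_end [(0.67, [299.0, 258.0], [480.0, -32.0]), (0.3, [204.0, 215.0], [571.0, 160.0])]
top sample_lever_end [(0.85, [406.0, 190.0], [614.0, -255.0])]
scene vent_lever_end [(0.66, [301.0, 164.0], [476.0, -39.0])]
scene sample_lever_end [(0.73, [193.0, 146.0], [611.0, -268.0])]
scene start_unit [(0.64, [365.0, 273.0], [573.0, 229.0])]
scene start_top [(0.77, [366.0, 264.0], [572.0, 227.0]), (0.61, [303.0, 165.0], [433.0, -74.0])]
scene stop_unit [(0.65, [386.0, 291.0], [578.0, 277.0]), (0.33, [225.0, 191.0], [617.0, -137.0])]
scene selector_unit [(0.72, [343.0, 256.0], [571.0, 174.0]), (0.17, [373.0, 302.0], [612.0, 277.0])]
scene jar [(0.71, [360.0, 373.0], [690.0, 325.0])]
scene tape [(0.77, [309.0, 317.0], [677.0, 197.0])]
scene weighing_bottle [(0.88, [204.0, 205.0], [654.0, -178.0])]
scene clamp [(0.62, [304.0, 168.0], [369.0, -136.0]), (0.56, [228.0, 192.0], [582.0, -183.0])]
scene flange [(0.55, [204.0, 207.0], [647.0, -195.0]), (0.53, [298.0, 267.0], [611.0, 98.0])]
top vent 80 [479.3 -63.2 120.5] ang -82.3 ends [475. -34.] [ 484. -101.] 67.0
top sample 101 [ 578.  -264.3  120.1] ang 10.7 ends [ 546. -270.] [ 610. -258.] 65.0
```

```bash
python3 -c "
from rig import finish_job; print(finish_job())"
```

```text
the job is handed in; nothing more can be done
None
```

The job is handed in, with no verdict returned. The vent lever is against its stop, square across its branch; the start button went fully in (about 14 N) and the arm then withdrew; the final images show the sample lever and the loose things I re-checked where they were.

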